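# Tip the domed bosses out of the sorting tray

## Robot

A 6-joint arm with a two-finger parallel gripper is mounted at the origin on the work surface. World frame = base frame: x ahead of the robot, y to its left, z up, the work surface at z = 0. Lengths are in m, angles in rad, forces in N, time in s.
With the tool pointing down it reaches from about 0.4 to 0.825 m from the base axis. Payload 7 kg.
Tool frame: the origin (TCP) lies between the finger pads; the fingertips stand 11 mm ahead of it and the grasp point (between the pads) lies 8 mm behind it (arm.tips_ahead is the distance from the TCP to the fingertips, in m); z points along the fingers, x is the direction in which the jaws open and shut, and the axes are right-handed (so a half turn about z gives the same grasp; the last joint's range is limited). The gripper opens to 88 mm and grips with 3 to 60 N. Pads are 19 mm wide; open, the fingers measure 130 mm over their backs; the gripper's body (78 mm by 193 mm) begins 47 mm behind the grasp point.
Start: joints at [1.444, 0.359, 0.012, 0, -1.224, -0.288], TCP at [0.272, 0.618, 0.238] pointing down, gripper open.
Joint ranges: [-3.07, 3.07], [-1.43, 2.12], [-1.02, 1.25], [-3.03, 1.67], [-3.05, -0], [-3.03, 3.03]. Speed limits (rad/s): [2.39, 2.39, 3.01, 3.14, 3.14, 3.14].

## Interface

Orientations are given as [roll, pitch, yaw] about the fixed x, y, z axes, in that order (R = Rz(yaw) Ry(pitch) Rx(roll)).
In Python, from station import arm, optics, finder gives the robot as it stands. The module is installed in compiled form; this text tells all that it offers.
- The arm moves only by the tool apply_moves, never from a script. Its argument "increments" is one flat list of numbers, 6 for each row, row after row: the shift along the world's x, y, z in m, then the turn, a rotation vector about the world's x, y, z in rad. In form: [tx, ty, tz, rx, ry, rz, tx, ty, tz, rx, ry, rz, ...]. A call has 1 to 20 rows; each row shifts and turns the pose as measured when the row begins; what a row does not reach is not made up. A row lasts 1/12 s, in which the tool goes at most 41.7 mm and 7.16 degrees, less where a joint would pass 70% of its speed; a pose out of reach is approached as far as the arm can. A call with a gripper value outside its range is refused whole. "hand" is the closure, from 0 (fully open) to 1 (shut), set as the call begins (left out, the last holds). The fingers move at their own pace and stop on an object; "force" is the grip in N (left out, the last holds). Time passes only in rows, so rows that do not move let the fingers close. It gives the time, the measured TCP pose, the force and the opening at its end, in the units of the state.
- arm.get_state(): the state, without advancing time (a new reading comes with each control period).
- optics.grab_frame(name): name is "scene" or "top" or "wrist"; returns the picture (384x512x3 uint8, red, green, blue); there is no depth.
- optics.camera_model(name): a dict with "fx", "fy", "cx", "cy" (pixels), "dist_coeffs" ([k1, k2, p1, p2, k3] as OpenCV has them; the pictures are not rectified), "world_to_cam" (4x4, takes a point from world to camera coordinates); the wrist camera has in their place "T_tool_cam" (4x4, takes a point from camera to tool coordinates, whose origin is the TCP and whose axes are the tool frame's). Camera axes: x right, y up, looking along -z (the intrinsics and any distortion apply to the point x, -y, -z); pixel columns grow to the right and rows downward; lengths in m; the calibration is good to about 2 mm. A picture is of the moment at which its call begins: read the wrist's pose just before it. camera_model takes no time and is no camera call.
- arm.job_done(): hands the job in, once; it reports no verdict.
Trained networks look in the newest picture that a camera, given by its name, has taken for a name from the list of things; names that differ only in an ending like _2 or _b are one class to them, and where a whole thing is asked for, a point or a joint stands for the part that bears it (a point fixed in the world has none). Each returns a list of dicts, best first, with "conf" (0 to 1); they miss things now and then, are a little off and sometimes report something else, mostly with a low value. They report only what shows in the picture. A call takes as long as a camera call. They do not tell look-alikes from the thing itself.
- finder.find_in(camera, name): "box" ([left, top, right, bottom] in pixels, round what is visible of it).
- finder.landmark_of(camera, name): "point" ([column, row] in pixels: a listed point, or the origin of a listed thing).
The state is a dict: "t": time; "q": joint angles; "qd": joint speeds; "joint_efforts": joint torques, N m; "eef_pos": TCP position; "ee_rot": TCP orientation; "force": force on the tool from outside, world axes, zero at the start; "moment": the same for the moment, N m; "width": finger opening in m.
Only numpy, scipy, OpenCV 4.12 (cv2) and the standard library are available. Lean on these libraries where they do the work, as an engineer would, in place of code of your own. Each camera call takes 0.05 s, during which the arm holds its last target. There are 200 camera calls.

## Task

Slide the wooden bowl that stands on the domed bosses' side of the tipping tray in under the tray's corner there, then press that corner's thumb bar down so that the two round domed bosses slide out into the bowl. Only that compartment may empty: keep every other part in the tray, do not touch the domes with the gripper, and let the tray come back level. Leave the hammer, the can and the small cymbal alone.

Things in the scene. Friction and masses are not known exactly. Their poses are not given: they have to be found in the camera images.
- stand: Fixed wooden stump block, 150 mm across and 85 mm high, with an iron band and a short steel post carrying the tipping tray. Origin at the centre of its underside on the bench. Its y axis points to the tray's left corner, -y to the right corner, -x to the corner nearest the robot, +x to the far corner (when level).
- pivot (a point): Point on the stand's axis, 140 mm above the bench: both tilting axes of the tray cross here. Axes as the stand's.
- tip_side (a joint): Sideways tilt of the tray about the stand's x axis through the pivot, rad: 0 level, positive = right corner down, negative = left corner down; stops at -0.55 and 0.55. Spring-centred (about 3.5 N m/rad, so about 14 N on a corner bar at the stop) and damped: it comes back level by itself (within about 0.1 rad) in a second when let go.
- tip_front (a joint): The same kind of tilt (same springs and stops) about the tray's y axis: positive = far corner down, negative = near corner down, 0 level.
- tray_mid (a point): Centre of the tray's floor top, 16 mm above the pivot when level; z is the tray's normal. Polished square, 280 mm a side, a diamond with corners to the stand's +y, -y, +x, -x; four compartments (left, right, near, far), walls 45 mm high. Each outer corner is open, 106 mm wide, its floor lip 145 mm from the axis. Parts start to slide at 7 to 11 degrees of tilt; along a wall at up to 20.
- bar_left (a point): Top centre of the wooden thumb bar over the left corner's opening: 140 mm out from the axis, 69 mm above the pivot when level, bar 126 mm along the opening, 34 mm across, 8 mm thick. Parts pass beneath it. Pressing here straight down tips the tray to the left only; in tipping 0.55 rad this point goes down 83 mm and outward 15 mm.
- bar_right (a point): The same on the thumb bar over the right corner.
- dome1: One of two: round domed brass boss, 48 mm across and 24 mm high, flat underneath, about 80 g, in the tray. Origin at the centre of its underside. The two domes lie together in either the left or the right compartment.
- dome2: One of two: round domed brass boss, 48 mm across and 24 mm high, flat underneath, about 80 g, in the tray. Origin at the centre of its underside. The two domes lie together in either the left or the right compartment.
- block1: One of two: square brass block, 40 x 40 x 22 mm, about 80 g, in the tray. Origin at the centre of its underside. The blocks lie in the compartment opposite the domes.
- block2: One of two: square brass block, 40 x 40 x 22 mm, about 80 g, in the tray. Origin at the centre of its underside. The blocks lie in the compartment opposite the domes.
- hex1: One of two: hexagonal brass nut blank, 48 mm across corners, 20 mm high, about 80 g, in the tray. Origin at the centre of its underside. In the near or the far compartment.
- hex2: One of two: hexagonal brass nut blank, 48 mm across corners, 20 mm high, about 80 g, in the tray. Origin at the centre of its underside. In the near or the far compartment.
- bar1: One of two: flat brass bar, 28 x 60 x 18 mm, about 80 g, in the tray. Origin at the centre of its underside. In the near or the far compartment.
- bar2: One of two: flat brass bar, 28 x 60 x 18 mm, about 80 g, in the tray. Origin at the centre of its underside. In the near or the far compartment.
- bowl_left: Loose turned-wood bowl on the left side of the tray: 180 mm across the rim, 172 mm at the foot, 50 mm high, walls 8 mm (rim centre line at radius 86 mm), floor 7 mm, 0.35 kg. Origin at the centre of its underside. With its centre about 185 mm from the stand's axis it clears the stump and catches what slides off that corner; the tipped lip stays over 20 mm above its rim.
- bowl_right: Loose turned-wood bowl on the right side of the tray: 180 mm across the rim, 172 mm at the foot, 50 mm high, walls 8 mm (rim centre line at radius 86 mm), floor 7 mm, 0.35 kg. Origin at the centre of its underside. With its centre about 185 mm from the stand's axis it clears the stump and catches what slides off that corner; the tipped lip stays over 20 mm above its rim.
- hammer: Bystander: hammer, 260 mm, lying beyond the tray; leave alone. Origin at the middle of its underside.
- oil_can: Bystander: upright aluminium can, 70 mm across, 130 mm high; leave alone. Origin at the centre of its underside.
- small_cymbal: Bystander: small brass cymbal lying flat, 120 mm across, 24 mm high; leave alone. Origin at the centre of its underside.
Things that resemble listed ones, but are neither listed nor needed, are in the scene too. Leave any purple look-alike of the bar2 alone. What is shaped like the bowl_left but purple is not meant.

How it is judged:
On the way, in this order (a step that is already met when the one before it is completed fails the run):
1. the bowl on the domes' side stands under that corner (bowl centre within 85 mm, seen from above, of the thumb bar's middle) (((horizontal distance between bar_left and bowl_left below 0.085 m and y of dome1 in the frame of stand above 0 m) or (horizontal distance between bar_right and bowl_right below 0.085 m and y of dome1 in the frame of stand below 0 m))), for 0.2 s.
2. the tray is tipped well down (over 0.3 rad) at the domes' corner (((value of joint tip_side below -0.3 rad and y of dome1 in the frame of stand above 0 m) or (value of joint tip_side above 0.3 rad and y of dome1 in the frame of stand below 0 m))), for 0.1 s.
At the end, for the whole second after the job is handed in: Both domes in one upright bowl (within 78 mm of its axis, below 85 mm); tray level within 0.15 rad; all blocks, hexagons and bars still in the tray (within 170 mm of its floor centre, above 110 mm); parts and bowls at rest (((horizontal distance between each of dome1, dome2 and bowl_left below 0.078 m and height (world z) of each of dome1, dome2 below 0.085 m) or (horizontal distance between each of dome1, dome2 and bowl_right below 0.078 m and height (world z) of each of dome1, dome2 below 0.085 m)) and angle between tray_mid's own z axis and vertical below 0.15 rad and distance between each of block1, block2, hex1, hex2, bar1, bar2 and tray_mid below 0.17 m and height (world z) of each of block1, block2, hex1, hex2, bar1, bar2 above 0.11 m and linear speed of each of block1, block2, hex1, hex2, bar1, bar2, dome1, dome2, bowl_left, bowl_right below 0.03 m/s and angle between each of bowl_left, bowl_right's own z axis and vertical below 0.1 rad); the robot touches nothing.
It fails at once if a block, hexagon or bar falls out of the tray (below 90 mm) (height (world z) of any of block1, block2, hex1, hex2, bar1, bar2 below 0.09 m).
It fails at once if the gripper touches a dome (over 0.5 N) (contact force between any of dome1, dome2 and the fingers above 0.5 N or contact force between any of dome1, dome2 and the arm above 0.5 N).
It fails at once if the hammer, can or small cymbal is moved more than 30 mm (distance of any of hammer, oil_can, small_cymbal from where it was at the start of the episode above 0.03 m).
It also fails if it takes over 64 s, if anything falls off the work surface, if the arm or the gripper's body presses on something with over 40 N, if the wrist force passes 120 N, or if a joint passes its speed limit or range.

## Working session

There is one attempt and no reset: what is moved stays moved. The work goes in short steps, Python scripts to look and compute and a tool call to move; the robot and the scene stay as the last step left them, time stands still between calls to the robot, and variables do not carry over. Pictures are saved under pics/ and viewed, about 8 in all and at most 12, crops included, and the job is handed in when it is done.

Besides the shell and the picture viewer there is one more tool, called after "Call:" as name(argument=value, ...) on one line, values as JSON. apply_moves: Moves the arm, as the interface text tells. Its arguments: {"type":"object","properties":{"increments":{"type":"array"},"hand":{"type":"number"},"force":{"type":"number"}},"required":["increments"]}

```bash
mkdir -p pics; cat > h.py <<'E'
from station import arm, optics, finder
import numpy as np, cv2
def save(n,f,s=1.5):
    im=optics.grab_frame(n); cv2.imwrite(f'pics/{f}.png',cv2.resize(im[:,:,::-1],None,fx=s,fy=s)); return im
def ray(n,px):
    m=optics.camera_model(n); K=np.array([[m['fx'],0,m['cx']],[0,m['fy'],m['cy']],[0,0,1.]])
    u=cv2.undistortPoints(np.array([[px]],float),K,np.array(m['dist_coeffs'],float))[0,0]
    if n=='wrist':
        from scipy.spatial.transform import Rotation as R
        s=arm.get_state(); T=np.eye(4);T[:3,:3]=R.from_euler('xyz',s['ee_rot']).as_matrix();T[:3,3]=s['eef_pos'];T=T@np.array(m['T_tool_cam'])
    else: T=np.linalg.inv(np.array(m['world_to_cam']))
    return T[:3,3],T[:3,:3]@np.array([u[0],-u[1],-1])
def at(n,px,z):
    o,d=ray(n,px); return o+d*(z-o[2])/d[2]
E
python3 - <<'E'
from h import *
save('top','top0');save('scene','scene0')
print(arm.get_state())
for c in('top','scene'):
  for n,z in(('stand',0),('tray_mid',.156),('bar_left',.209),('bar_right',.209),('dome1',.156),('block1',.156),('bowl_left',0),('bowl_right',0),('oil_can',0),('small_cymbal',0),('hammer',0)):
    for d in finder.landmark_of(c,n)[:4]: print(c,n,round(d['conf'],2),np.round(d['point']),at(c,d['point'],z).round(3))
E
```

```text
{'t': 0.1, 'q': array([ 1.44406924e+00,  3.59330078e-01,  1.11666724e-02, -3.00636733e-04,
       -1.22410660e+00, -2.88105012e-01]), 'qd': array([-4.76151794e-04, -2.97330167e-03,  1.86203217e-03,  1.33815465e-03,
        2.37443142e-05, -1.08977045e-03]), 'joint_efforts': array([-1.25321283e-03, -5.84164882e+01,  2.93748540e+01,  7.01544330e+00,
        1.01575674e-02, -5.06521997e-05]), 'eef_pos': array([0.27190365, 0.61736008, 0.23671526]), 'ee_rot': array([-3.14144488e+00, -1.49324806e-03, -1.98573090e+00]), 'force': array([-0.27113439, -0.23736102, -0.4403569 ]), 'moment': array([0.0279298 , 0.02215795, 0.01592754]), 'width': 0.08781254215266407}
top stand 0.66 [151. 197.] [0.539 0.359 0.   ]
top stand 0.16 [214. 200.] [0.528 0.152 0.   ]
top tray_mid 0.73 [248. 201.] [0.51  0.037 0.156]
top bar_left 0.61 [199. 188.] [0.543 0.173 0.209]
top bar_right 0.68 [293. 211.] [ 0.476 -0.086  0.209]
top bar_right 0.33 [252. 125.] [0.721 0.024 0.209]
top bar_right 0.26 [245. 220.] [0.452 0.047 0.209]
top dome1 0.66 [225. 184.] [0.559 0.104 0.156]
top dome1 0.65 [215. 200.] [0.513 0.133 0.
[... 890 characters left out ...]
ene bar_right 0.74 [257. 186.] [ 0.567 -0.044  0.209]
scene bar_right 0.57 [215. 188.] [ 0.473 -0.099  0.209]
scene bar_right 0.5 [239. 173.] [ 0.495 -0.01   0.209]
scene bar_right 0.21 [240. 199.] [ 0.557 -0.116  0.209]
scene dome1 0.68 [269. 168.] [0.514 0.13  0.156]
scene block1 0.49 [241. 201.] [ 0.524 -0.057  0.156]
scene block1 0.41 [226. 191.] [ 0.463 -0.033  0.156]
scene bowl_left 0.85 [254. 156.] [0.301 0.425 0.   ]
scene bowl_left 0.7 [300. 179.] [0.528 0.345 0.   ]
scene bowl_right 0.57 [190. 317.] [ 0.533 -0.336  0.   ]
scene oil_can 0.85 [260. 358.] [ 0.732 -0.359  0.   ]
scene small_cymbal 0.91 [352. 194.] [0.722 0.333 0.   ]
scene hammer 0.93 [337. 254.] [ 0.773  0.026 -0.   ]
```

View pics/top0.png

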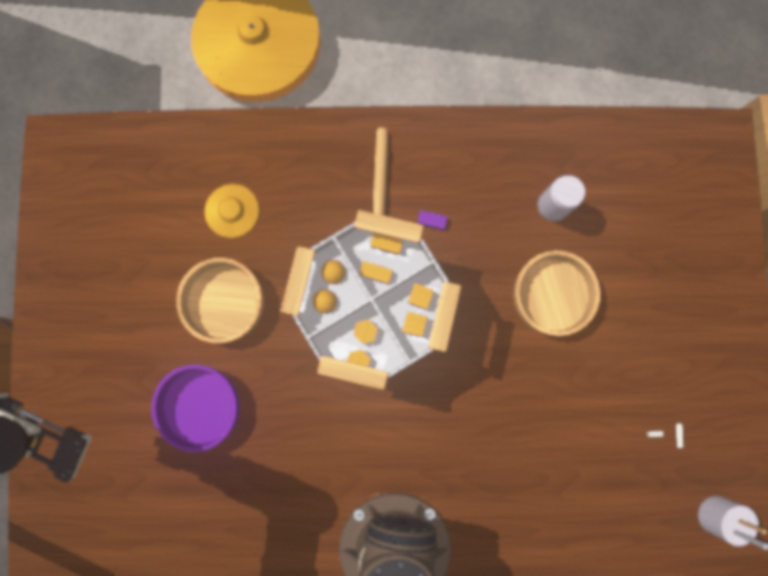

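View pics/scene0.png

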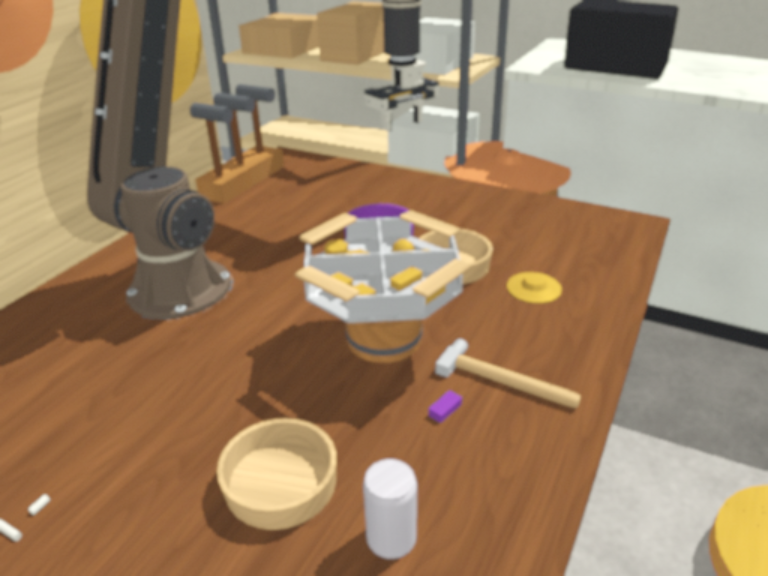

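Domes are in the left compartment, at about (333,271) and (325,301) in the 1.5x top view. There are two bowls on that side: the wooden one at (220,300) and a purple look-alike at (195,407). The wooden bowl fits. I'll confirm it in a crop while measuring.

```bash
python3 - <<'E'
from h import *
im=cv2.imread('pics/top0.png')
cv2.imwrite('pics/crop.png',cv2.resize(im[220:460,150:470],None,fx=2.4,fy=2.4,interpolation=cv2.INTER_CUBIC))
P=lambda x,y,z:at('top',(x/1.5,y/1.5),z)
b={k:P(*v,.209) for k,v in dict(l=(299,281),r=(445,317),n=(352,373),f=(389,226)).items()}
for k in b: print(k,b[k].round(3))
print('mid',(sum(b.values())/4).round(3)); d=b['l']-b['r'];print('u',d/np.linalg.norm(d),np.linalg.norm(d));print(b['f']-b['n'])
for p in((219.5,300),(220,259),(220,343),(177,300),(263,300)):print(P(*p,.05).round(3))
E
```

```text
l [0.545 0.172 0.209]
r [ 0.475 -0.096  0.209]
n [0.375 0.075 0.209]
f [0.646 0.005 0.209]
mid [0.511 0.039 0.209]
u [0.25061213 0.96808758 0.        ] 0.27735986658590867
[ 0.27127531 -0.0705487   0.        ]
[0.526 0.361 0.05 ]
[0.613 0.361 0.05 ]
[0.436 0.358 0.05 ]
[0.527 0.452 0.05 ]
[0.525 0.269 0.05 ]
```

View pics/crop.png

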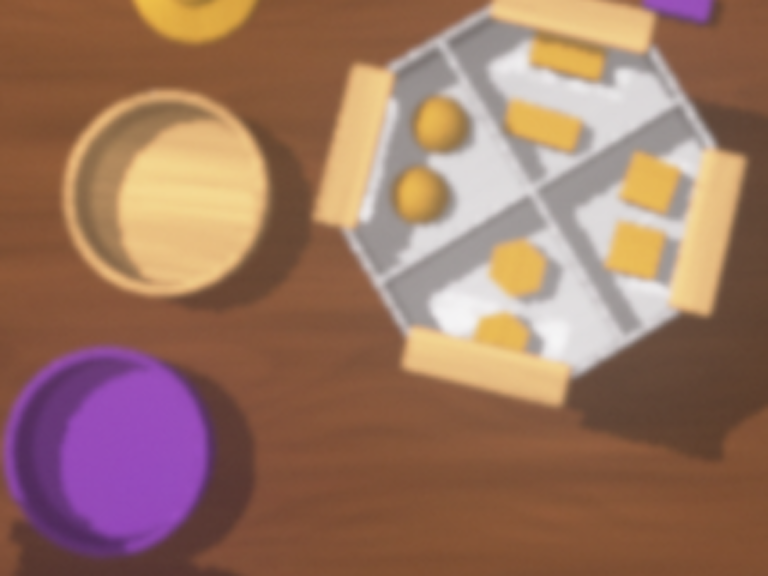

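The crop shows two round domes in the left compartment, blocks on the right, hexes near and bars far. The wooden bowl sits at the left and the purple one in front of it. The bowl is at about (0.526, 0.361) and should go to (0.557, 0.218). I'll grip its outer wall at (0.548, 0.444).

Call:
apply_moves(increments=[0.0276,-0.0173,0,0,0,0.0162,0.0276,-0.0173,0,0,0,0.0162,0.0276,-0.0173,0,0,0,0.0162,0.0276,-0.0173,0,0,0,0.0162,0.0276,-0.0173,0,0,0,0.0162,0.0276,-0.0173,0,0,0,0.0162,0.0276,-0.0173,0,0,0,0.0162,0.0276,-0.0173,0,0,0,0.0162,0.0276,-0.0173,0,0,0,0.0162,0.0276,-0.0173,0,0,0,0.0162,0,0,-0.03,0,0,0,0,0,-0.03,0,0,0,0,0,-0.03,0,0,0,0,0,0,0,0,0], hand=0, force=30)

```text
t: 2.37
eef_pos: [0.5609, 0.4351, 0.1474]
ee_rot: [-3.138, 0.006, -1.813]
force: [-1.5, -0.9, -1.9]
width: 0.0877
```

```bash
python3 - <<'E'
from h import *
save('wrist','w1',1.2)
s=arm.get_state();print(s['t'],s['eef_pos'],s['ee_rot'],s['force'])
print(optics.camera_model('wrist'))
for d in finder.landmark_of('wrist','bowl_left')[:2]: print(d,at('wrist',d['point'],0))
E
```

```text
2.4167 [0.56210481 0.43612522 0.15086294] [-3.13541578  0.00874091 -1.81172869] [0.51903957 0.71912897 1.52350134]
{'fx': 281.21149092142025, 'fy': 281.21149092142025, 'cx': 255.6163733630765, 'cy': 189.52402570712673, 'dist_coeffs': array([-0.0134411,  0.       ,  0.       ,  0.       ,  0.       ]), 'T_tool_cam': array([[ 9.99999956e-01,  2.54078362e-04,  1.53207018e-04,
        -5.37297709e-04],
       [ 2.86373388e-04, -9.61588527e-01, -2.74494851e-01,
        -7.44701982e-02],
       [ 7.75789087e-05,  2.74494882e-01, -9.61588557e-01,
        -1.46507624e-01],
       [ 0.00000000e+00,  0.00000000e+00,  0.00000000e+00,
         1.00000000e+00]])}
{'point': [326.0, 195.2], 'conf': 0.64} [0.52926532 0.36758304 0.        ]
```

View pics/w1.png

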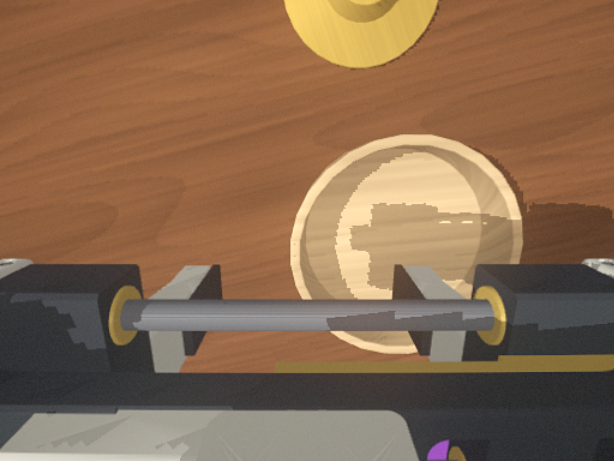

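The wooden bowl's left rim (column about 293 in the 1.2x view) lies between the fingers. I'll correct by (-12, +13) mm, descend and grip.

Call:
apply_moves(increments=[-0.006,0.0065,0,0,0,0,-0.006,0.0065,0,0,0,0,0,0,-0.025,0,0,0,0,0,-0.025,0,0,0,0,0,-0.025,0,0,0,0,0,-0.02,0,0,0,0,0,-0.01,0,0,0,0,0,0,0,0,0], hand=0)

```text
t: 3.13
eef_pos: [0.5518, 0.4661, 0.0665]
ee_rot: [-3.118, 0.039, -1.802]
force: [-0.8, -0.1, 0.6]
width: 0.0874
```

```bash
cat > go.py <<'E'
import sys
from h import *
from scipy.spatial.transform import Rotation as R
x,y,z,yaw=map(float,sys.argv[1:5]); s=arm.get_state()
print('t',s['t'],'shift',(np.array([x,y,z])-s['eef_pos']).round(4),'turn',(R.from_euler('xyz',[np.pi,0,yaw])*R.from_euler('xyz',s['ee_rot']).inv()).as_rotvec().round(4),'pos',s['eef_pos'].round(4),'F',s['force'].round(1),'w',s['width'])
E
python3 go.py .5505 .45 .032 -1.824
```

```text
t 3.1333 shift [-0.0013 -0.0161 -0.0345] turn [-0.0325  0.0319 -0.0219] pos [0.5518 0.4661 0.0665] F [-0.8 -0.1  0.6] w 0.08743888080193123
```

Call:
apply_moves(increments=[0,-0.008,-0.012,-0.016,0.016,-0.011,0,-0.008,-0.012,-0.016,0.016,-0.011,0,0,-0.01,0,0,0,0,0,0,0,0,0], hand=0)

```text
t: 3.47
eef_pos: [0.5527, 0.4525, 0.0356]
ee_rot: [-3.141, 0.003, -1.824]
force: [-0.1, 0.1, -0.5]
width: 0.0876
```

```bash
python3 go.py .5505 .45 .032 -1.824
```

```text
t 3.4667 shift [-0.0022 -0.0025 -0.0036] turn [-0.003   0.0016 -0.0001] pos [0.5527 0.4525 0.0356] F [-0.1  0.1 -0.5] w 0.08756778643116203
```

Good. Close on the wall.

Call:
apply_moves(increments=[0,0,-0.003,0,0,0,0,0,0,0,0,0,0,0,0,0,0,0,0,0,0,0,0,0,0,0,0,0,0,0,0,0,0,0,0,0,0,0,0,0,0,0,0,0,0,0,0,0], hand=1, force=20)

```text
t: 4.13
eef_pos: [0.5542, 0.4529, 0.0341]
ee_rot: [-3.139, 0.006, -1.825]
force: [0.2, 1.2, -0.8]
width: 0.0397
```

```bash
python3 go.py .579 .301 .033 -1.824; python3 -c "
from h import *
save('top','t1')
for d in finder.landmark_of('top','bowl_left')[:3]: print(d,at('top',d['point'],0))
for d in finder.find_in('top','bowl_left')[:3]: b=d['box'];print(d,at('top',((b[0]+b[2])/2,(b[1]+b[3])/2),.05))"
```

```text
t 4.1333 shift [ 0.0248 -0.1519 -0.0011] turn [-0.0049  0.0037  0.0006] pos [0.5542 0.4529 0.0341] F [ 0.2  1.2 -0.8] w 0.039732118114207536
{'point': [151.2, 200.6], 'conf': 0.77} [0.52817098 0.35753658 0.        ]
{'point': [255.9, 128.7], 'conf': 0.32} [0.76373535 0.01306242 0.        ]
{'box': [120.8, 171.4, 174.5, 230.1], 'conf': 0.93} [0.52331721 0.35659257 0.05      ]
{'box': [102.4, 242.8, 163.5, 303.1], 'conf': 0.89} [0.29836757 0.40035806 0.05      ]
```

Fingers still closing; wait a bit.

Call:
apply_moves(increments=[0,0,0,0,0,0,0,0,0,0,0,0,0,0,0,0,0,0,0,0,0,0,0,0,0,0,0,0,0,0,0,0,0,0,0,0,0,0,0,0,0,0,0,0,0,0,0,0], hand=1)

```text
t: 4.95
eef_pos: [0.554, 0.4502, 0.0337]
ee_rot: [-3.139, 0.0, -1.823]
force: [-0.2, -2.2, 1.8]
width: 0.0104
```

```bash
python3 go.py .579 .301 .033 -1.824
```

```text
t 4.95 shift [ 0.025  -0.1492 -0.0007] turn [ 0.0003  0.0022 -0.0009] pos [0.554  0.4502 0.0337] F [-0.2 -2.2  1.8] w 0.010357950649493158
```

Call:
apply_moves(increments=[0.002,-0.012,0,0,0,0,0.002,-0.012,0,0,0,0,0.002,-0.012,0,0,0,0,0.002,-0.012,0,0,0,0,0.002,-0.012,0,0,0,0,0.002,-0.012,0,0,0,0,0.002,-0.012,0,0,0,0,0.002,-0.012,0,0,0,0,0.002,-0.012,0,0,0,0,0.002,-0.012,0,0,0,0,0,0,0,0,0,0], hand=1)

```text
t: 5.87
eef_pos: [0.5767, 0.325, 0.0362]
ee_rot: [-3.137, 0.013, -1.826]
force: [-1.4, 1.7, 0.8]
width: 0.01
```

```bash
python3 go.py .579 .301 .033 -1.824
```

```text
t 5.8667 shift [ 0.0023 -0.024  -0.0032] turn [-0.0119  0.0075  0.0017] pos [0.5767 0.325  0.0362] F [-1.4  1.7  0.8] w 0.00996473467460928
```

Call:
apply_moves(increments=[0.001,-0.01,-0.001,-0.006,0.004,0,0.001,-0.01,-0.001,-0.006,0.004,0,0,-0.003,0,0,0,0,0,0,0,0,0,0,0,0,0,0,0,0], hand=1)

```text
t: 6.28
eef_pos: [0.5795, 0.2998, 0.0341]
ee_rot: [3.141, -0.001, -1.827]
force: [0.0, 2.8, 0.8]
width: 0.0095
```

```bash
python3 go.py .579 .301 .033 -1.824; python3 -c "
from h import *
save('top','t2');save('scene','s2')
for c in('top','scene'):
  for d in finder.landmark_of(c,'bowl_left')[:3]: print(d,at(c,d['point'],0))"
```

```text
t 6.2833 shift [-0.0005  0.0012 -0.0011] turn [ 0.0005 -0.0003  0.0028] pos [0.5795 0.2998 0.0341] F [0.  2.8 0.8] w 0.00949351591052104
{'point': [191.7, 194.7], 'conf': 0.8} [0.54613714 0.22465023 0.        ]
{'point': [134.6, 266.7], 'conf': 0.75} [0.31447754 0.40944239 0.        ]
{'point': [290.8, 198.5], 'conf': 0.9} [0.54871016 0.21979668 0.        ]
{'point': [253.3, 152.3], 'conf': 0.65} [2.85715217e-01 4.51400826e-01 1.11022302e-16]
```

View pics/t2.png

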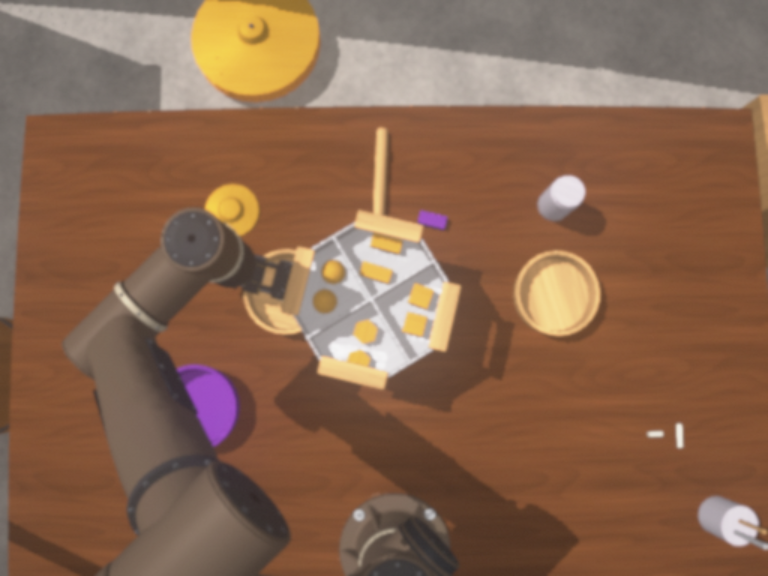

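The bowl is at about (0.55, 0.22), under the left bar, and the tray is undisturbed. Release and lift.

Call:
apply_moves(increments=[0,0,0,0,0,0,0,0,0,0,0,0,0,0,0,0,0,0,0,0,0,0,0,0,0,0,0,0,0,0,0,0,0,0,0,0], hand=0.55)

```text
t: 6.98
eef_pos: [0.5784, 0.299, 0.033]
ee_rot: [3.14, -0.004, -1.824]
force: [-0.5, -0.7, 0.4]
width: 0.0384
```

Call:
apply_moves(increments=[0,0,0.015,0,0,0,0,0,0.02,0,0,0,0,0,0.025,0,0,0,0,0,0.03,0,0,0,0,0,0.03,0,0,0,0,0,0.03,0,0,0,0,0,0.03,0,0,0,0,0,0.03,0,0,0,0,0,0,0,0,0])

```text
t: 7.73
eef_pos: [0.5753, 0.2948, 0.2497]
ee_rot: [3.137, -0.012, -1.824]
force: [0.5, 0.2, 1.5]
width: 0.0396
```

```bash
python3 go.py .547 .177 .26 -1.824; python3 -c "
from h import *
for c in('top','scene'):
  optics.grab_frame(c)
  for n,z in(('bowl_left',0),('bar_left',.209)):
    for d in finder.landmark_of(c,n)[:2]: print(n,d,at(c,d['point'],z))"
```

```text
t 7.7333 shift [-0.0283 -0.1178  0.0103] turn [ 0.0102 -0.0075  0.0003] pos [0.5753 0.2948 0.2497] F [0.5 0.2 1.5] w 0.03958869054126292
bowl_left {'point': [193.9, 193.9], 'conf': 0.9} [0.54868173 0.2174647  0.        ]
bowl_left {'point': [133.2, 266.9], 'conf': 0.89} [0.31384258 0.41402541 0.        ]
bar_left {'point': [198.9, 191.5], 'conf': 0.66} [0.53336816 0.17343897 0.209     ]
bowl_left {'point': [255.4, 156.9], 'conf': 0.84} [0.31076634 0.42156613 0.        ]
bowl_left {'point': [289.9, 200.9], 'conf': 0.81} [0.55162503 0.20582563 0.        ]
bar_left {'point': [288.3, 146.5], 'conf': 0.74} [0.55079667 0.18579951 0.209     ]
```

Bowl is placed. Close the fingers, turn 90° so the gripper lies along the bar, and move above the bar's middle.

Call:
apply_moves(increments=[0,0,0.015,0,0,0.12,-0.0022,-0.0091,0.002,0,0,0.12,-0.0022,-0.0091,0,0,0,0.12,-0.0022,-0.0091,0,0,0,0.12,-0.0022,-0.0091,0,0,0,0.12,-0.0022,-0.0091,0,0,0,0.12,-0.0022,-0.0091,0,0,0,0.12,-0.0022,-0.0091,0,0,0,0.12,-0.0022,-0.0091,0,0,0,0.12,-0.0022,-0.0091,0,0,0,0.12,-0.0022,-0.0091,0,0,0,0.12,-0.0022,-0.0091,0,0,0,0.12,-0.0022,-0.0091,0,0,0,0.12,0,0,0,0,0,0], hand=1)

```text
t: 9.2
eef_pos: [0.5394, 0.1759, 0.2387]
ee_rot: [3.1, -0.023, -0.2]
force: [0.1, -0.2, -0.1]
width: 0.0003
```

```bash
python3 go.py .546 .176 .24 -.253; python3 -c "
from h import *
s=arm.get_state();print(s['q'])
save('wrist','w2',1.2)
for n in('bar_left','bowl_left'):
  for d in finder.find_in('wrist',n)[:2]: print(n,d)
  for d in finder.landmark_of('wrist',n)[:2]: print(n,d,at('wrist',d['point'],.209 if n=='bar_left' else 0))"
```

```text
t 9.2 shift [0.0066 0.0001 0.0013] turn [ 0.046   0.0127 -0.0528] pos [0.5394 0.1759 0.2387] F [ 0.1 -0.2 -0.1] w 0.0003004902399388269
[ 0.69009044  0.18298698 -0.24738001  0.04808052 -1.15914565  2.23166059]
bar_left {'box': [50.2, 184.0, 437.0, 383.7], 'conf': 0.79}
bar_left {'point': [264.6, 218.1], 'conf': 0.82} [0.54799046 0.17890519 0.209     ]
bowl_left {'box': [0.0, 0.4, 85.2, 80.8], 'conf': 0.89}
bowl_left {'box': [170.3, 42.8, 323.2, 187.5], 'conf': 0.88}
bowl_left {'point': [7.7, 1.2], 'conf': 0.98} [0.3020722 0.4206913 0.       ]
bowl_left {'point': [249.7, 122.7], 'conf': 0.94} [0.54886047 0.22495154 0.        ]
```

View pics/w2.png

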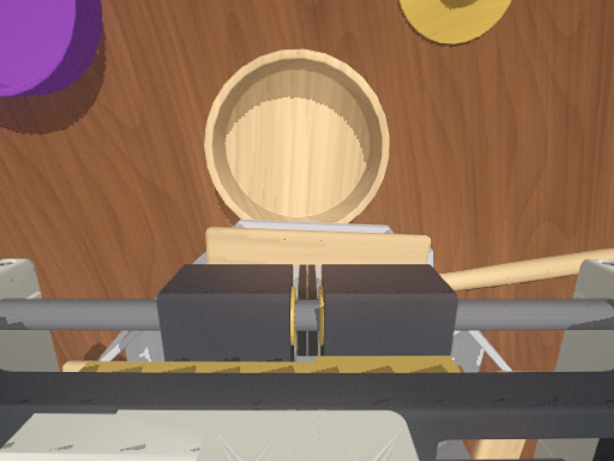

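Wooden bowl sits beyond the bar at about (297,140), and the bar runs from column 205 to 431 under the closed fingers. I'll make a small correction, then press down to contact.

Call:
apply_moves(increments=[0.004,0.001,0,0.023,0.006,-0.026,0.004,0.001,0,0.023,0.006,-0.026,0,0,-0.004,0,0,0,0,0,-0.008,0,0,0,0,0,-0.008,0,0,0,0,0,0,0,0,0], hand=1)

```text
t: 9.95
eef_pos: [0.5509, 0.1818, 0.2173]
ee_rot: [-3.134, 0.0, -0.271]
force: [-0.0, 0.2, 1.1]
width: 0.0004
```

```bash
python3 go.py .547 .178 .22 -.253
```

```text
t 9.95 shift [-0.0039 -0.0038  0.0027] turn [-0.0071  0.0015  0.0181] pos [0.5509 0.1818 0.2173] F [-0.   0.2  1.1] w 0.0003673195944761447
```

Call:
apply_moves(increments=[-0.003,-0.004,0,0,0,0.01,0,0,-0.008,0,0,0,0,0,-0.008,0,0,0,0,0.001,-0.008,0,0,0,0,0.001,-0.008,0,0,0], hand=1)

```text
t: 10.37
eef_pos: [0.5521, 0.1829, 0.1902]
ee_rot: [-3.124, -0.012, -0.255]
force: [-0.4, 1.8, 8.2]
width: 0.0005
```

```bash
python3 go.py .549 .186 .15 -.253
```

```text
t 10.3667 shift [-0.0031  0.0031 -0.0402] turn [-0.0145  0.0157  0.0022] pos [0.5521 0.1829 0.1902] F [-0.4  1.8  8.2] w 0.0004973112578159303
```

Call:
apply_moves(increments=[-0.001,0,-0.008,-0.007,0.007,0,-0.001,0,-0.008,-0.007,0.007,0,0,0.001,-0.008,0,0,0,0,0.001,-0.008,0,0,0,0,0.001,-0.008,0,0,0,0,0,-0.005,0,0,0,0,0,0,0,0,0], hand=1)

```text
t: 10.95
eef_pos: [0.5576, 0.1919, 0.1558]
ee_rot: [-3.123, -0.023, -0.244]
force: [-0.7, 1.5, 6.2]
width: 0.0007
```

```bash
python3 go.py .55 .19 .14 -.253;python3 -c "
from h import *
save('wrist','w3',1);save('scene','s3')
for c in('wrist','scene'):
  for d in finder.find_in(c,'dome1')[:3]: print(c,d)"
```

```text
t 10.95 shift [-0.0076 -0.0019 -0.0158] turn [-0.0121  0.027  -0.0094] pos [0.5576 0.1919 0.1558] F [-0.7  1.5  6.2] w 0.0007258108039790811
wrist {'box': [198.7, 192.2, 250.9, 212.2], 'conf': 0.55}
```

View pics/w3.png

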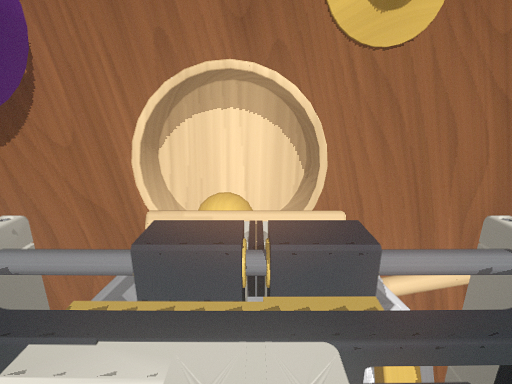

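A dome is emerging into the bowl at (225,200). Press a little deeper and hold.

Call:
apply_moves(increments=[-0.004,-0.001,-0.008,-0.006,0.013,-0.005,-0.003,-0.001,-0.008,-0.006,0.013,-0.005,0,0,-0.003,0,0,0,0,0,0,0,0,0,0,0,0,0,0,0,0,0,0,0,0,0,0,0,0,0,0,0,0,0,0,0,0,0,0,0,0,0,0,0,0,0,0,0,0,0], hand=1)

```text
t: 11.98
eef_pos: [0.5632, 0.1982, 0.1569]
ee_rot: [-3.114, -0.035, -0.238]
force: [-0.5, 1.4, 7.2]
width: 0.0005
```

```bash
python3 go.py .55 .19 .14 -.253;python3 -c "
from h import *
save('wrist','w4',1)
for c in('wrist','top'):
  optics.grab_frame(c)
  for d in finder.find_in(c,'dome1')[:4]: print(c,d)"
```

```text
t 11.9833 shift [-0.0132 -0.0082 -0.0169] turn [-0.018   0.0401 -0.0156] pos [0.5632 0.1982 0.1569] F [-0.5  1.4  7.2] w 0.0005360404856356548
wrist {'box': [246.3, 125.3, 295.7, 174.2], 'conf': 0.97}
wrist {'box': [202.6, 103.1, 253.8, 155.1], 'conf': 0.8}
```

View pics/w4.png

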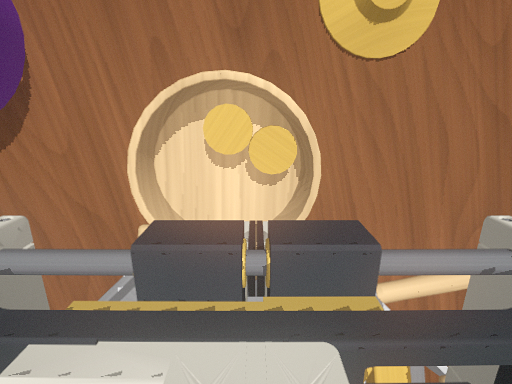

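Both domes lie in the bowl, at (228,130) and (273,150). To be certain the tip passed 0.3 rad, I'll press a bit further, slightly inward, and measure the bar.

Call:
apply_moves(increments=[-0.006,-0.004,-0.005,-0.009,0.02,-0.008,-0.006,-0.004,-0.007,-0.009,0.02,-0.008,-0.002,-0.002,-0.007,0,0,0,0,0,-0.006,0,0,0,0,0,-0.005,0,0,0,0,0,-0.003,0,0,0], hand=1)

```text
t: 12.73
eef_pos: [0.5637, 0.1998, 0.14]
ee_rot: [-3.11, -0.033, -0.242]
force: [-1.0, 1.8, 9.6]
width: 0.0004
```

```bash
python3 go.py .55 .19 .14 -.253;python3 -c "
from h import *
save('scene','s5',1.5)"
```

```text
t 12.7333 shift [-0.0137 -0.0098 -0.    ] turn [-0.0225  0.0396 -0.0118] pos [0.5637 0.1998 0.14  ] F [-1.   1.8  9.6] w 0.00044221396077370203
```

View pics/s5.png

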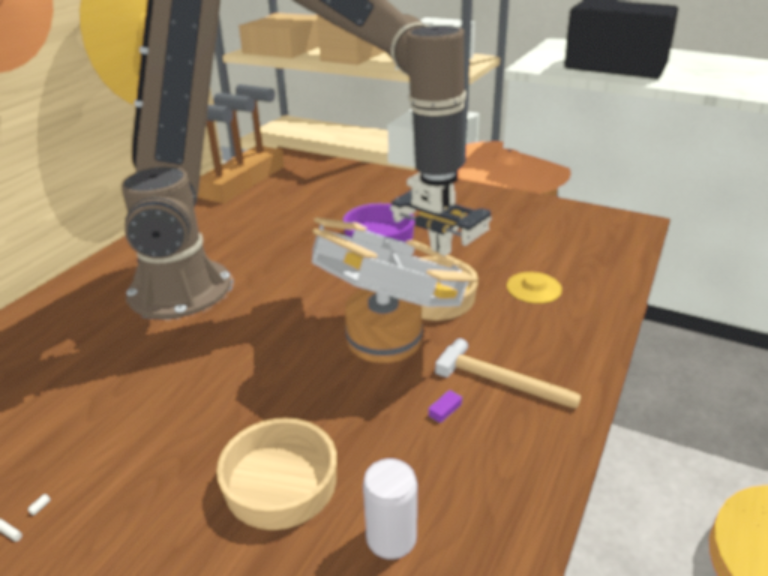

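The tray is well tipped to the left. One bar shows low in the far compartment at (445,291). Release slowly.

Call:
apply_moves(increments=[0,0,0.006,0,0,0,0,0,0.006,0,0,0,0,0,0.006,0,0,0,0,0,0.006,0,0,0,-0.001,-0.001,0.006,0,0,0,-0.001,-0.001,0.006,0,0,0,-0.001,-0.001,0.006,0,0,0,-0.001,-0.001,0.006,0,0,0,-0.001,-0.001,0.006,0,0,0,-0.001,-0.001,0.006,0,0,0,0,0,0.006,0,0,0,0,0,0.006,0,0,0,0,0,0.006,0,0,0,0,0,0.008,0,0,0,0,0,0.015,0,0,0,0,0,0.03,0,0,0,0,0,0.03,0,0,0,0,0,0.03,0,0,0,0,0,0,0,0,0], hand=1)

```text
t: 14.37
eef_pos: [0.555, 0.1919, 0.3453]
ee_rot: [-3.112, -0.034, -0.237]
force: [0.3, -0.2, 1.6]
width: 0.0002
```

Call:
apply_moves(increments=[-0.005,0.035,0.01,0,0,0,-0.005,0.035,0,0,0,0,-0.005,0.035,0,0,0,0,-0.005,0.035,0,0,0,0,-0.005,0.035,0,0,0,0,-0.005,0.03,0,0,0,0,0,0,0,0,0,0,0,0,0,0,0,0,0,0,0,0,0,0,0,0,0,0,0,0,0,0,0,0,0,0,0,0,0,0,0,0,0,0,0,0,0,0])

```text
t: 15.45
eef_pos: [0.5233, 0.4031, 0.3627]
ee_rot: [-3.106, -0.038, -0.242]
force: [0.4, 1.1, 0.5]
width: -0.0
```

```bash
python3 go.py .55 .19 .14 -.253;python3 -c "
from h import *
im=optics.grab_frame('top');b=optics.grab_frame('scene')
a=cv2.resize(im[100:300,60:330],None,fx=2.2,fy=2.2)
b=cv2.resize(b[110:250,180:380],(a.shape[1]//3*2-196,277))
o=np.zeros((a.shape[0]+0,a.shape[1]+b.shape[1],3),np.uint8);o[:,:a.shape[1]]=a;o[:b.shape[0],a.shape[1]:]=b
print(o.shape);cv2.imwrite('pics/end.png',o[:,:,::-1])
for n,z in(('dome1',.007),('bowl_left',0),('block1',.156),('hex1',.156),('bar1',.156)):
  for c in('top','scene'):
    for d in finder.landmark_of(c,n)[:3]: print(n,c,round(d['conf'],2),at(c,d['point'],z).round(3))"
```

```text
t 15.45 shift [ 0.0267 -0.2131 -0.2227] turn [-0.0251  0.0451 -0.0113] pos [0.5233 0.4031 0.3627] F [0.4 1.1 0.5] w -2.363242542783022e-05
(440, 794, 3)
dome1 top 0.6 [0.562 0.274 0.007]
dome1 top 0.46 [0.591 0.232 0.007]
dome1 scene 0.46 [0.578 0.27  0.007]
bowl_left top 0.67 [0.31  0.414 0.   ]
bowl_left top 0.62 [0.546 0.223 0.   ]
bowl_left scene 0.77 [0.546 0.198 0.   ]
bowl_left scene 0.74 [0.772 0.025 0.   ]
bowl_left scene 0.72 [0.288 0.426 0.   ]
block1 top 0.54 [ 0.476 -0.019  0.156]
block1 top 0.43 [0.424 0.12  0.156]
block1 scene 0.57 [ 0.479 -0.011  0.156]
block1 scene 0.45 [ 0.516 -0.036  0.156]
block1 scene 0.38 [ 0.785 -0.459  0.156]
hex1 top 0.6 [0.579 0.207 0.156]
hex1 top 0.45 [0.418 0.118 0.156]
hex1 top 0.44 [0.462 0.084 0.156]
hex1 scene 0.65 [0.453 0.096 0.156]
hex1 scene 0.53 [0.424 0.095 0.156]
hex1 scene 0.32 [0.515 0.034 0.156]
bar1 top 0.58 [ 0.67  -0.082  0.156]
bar1 top 0.51 [0.59  0.051 0.156]
bar1 top 0.49 [0.619 0.052 0.156]
bar1 scene 0.85 [ 0.762 -0.242  0.156]
bar1 scene 0.68 [0.597 0.051 0.156]
bar1 scene 0.5 [0.519 0.025 0.156]
```

View pics/end.png

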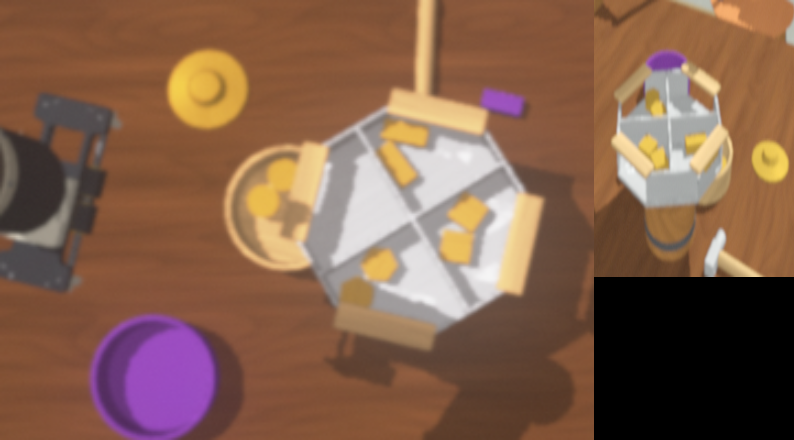

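Final view: both domes are in the wooden bowl (about 45 and 55 mm from its centre). The tray is level and still holds six parts, and the arm is clear. Settle briefly and hand in.

Call:
apply_moves(increments=[0,0,0,0,0,0,0,0,0,0,0,0,0,0,0,0,0,0,0,0,0,0,0,0,0,0,0,0,0,0,0,0,0,0,0,0,0,0,0,0,0,0,0,0,0,0,0,0])

```text
t: 16.72
eef_pos: [0.523, 0.4041, 0.3622]
ee_rot: [-3.107, -0.037, -0.241]
force: [0.6, -0.9, -1.1]
width: 0.0004
```

```bash
python3 -c "
from h import *
print(arm.get_state()['force']);print(arm.job_done())"
```

```text
[ 0.60433969 -0.93251196 -1.05142344]
the job is handed in; nothing more can be done
None
```

I handed the job in at about 16.7 s of the 64 s allowed; it reports no verdict. Both domes are in the left wooden bowl.

**What I did:** I gripped the wooden bowl's outer wall and slid it under the left corner, to about 186 mm from the stand's axis. Then I pressed the left thumb bar down with closed fingers until both domes slid out, and released it slowly.

**Last checks:**
- **Domes:** both lie in the bowl, about 45 and 57 mm from its centre (limit 78 mm).
- **Tray:** it looks level, and all six other parts are still in it.
- **Bystanders:** the hammer, the can and the cymbal were not approached and look unmoved; the can was outside the last crop.
- **Arm:** it stands clear, with only noise-level force readings.

**Less certain:** I did not measure the tip angle directly. I judged it to be over 0.4 rad from how far the fingertips went down (about 80 mm) and from the picture of the tipped tray. The landmark finder gave some scattered, low-confidence hits in the final pictures, so the part count in the tray rests on what I saw.

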